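# Return the checked pressure instruments to their nests

### The job

The four small pressure instruments on the calibration bench have been checked: put each one upright into the nest of its own shape and size, so that it sits flat on the pocket floor inside the rim (large dial gauge in the large round nest, small dial gauge in the small round one, oblong manometer in the oblong one, square module in the square one). Set them down, do not drop them, and leave the reading glasses and the phone where they lie. The two big 150 mm dials at the back of the bench are not part of the job.

Things in the scene. Friction and masses are not known exactly. Their poses are not given: they have to be found in the camera images.
- gauge_large_mid (a point): The large dial gauge: an upright drum 62 mm in diameter and 50 mm tall, round dial on top, standing loose on the bench, 0.16 to 0.3 kg. White plastic housing with a blue band round the top and a black face. This point is its centre, half-way up (25 mm above its flat underside); z points up out of the face.
- gauge_small_mid (a point): The small dial gauge: an upright drum 44 mm in diameter and 50 mm tall, round dial on top, loose, 0.1 to 0.18 kg. White plastic housing with a blue band round the top and a black face. This point is its centre, half-way up (25 mm above its flat underside); z points up out of the face.
- manometer_mid (a point): The oblong digital manometer: a block 84 mm (along its x) by 42 mm (along its y) by 50 mm tall, dark screen on top, loose, 0.15 to 0.27 kg. White plastic housing with a blue band round the top and a black face. This point is its centre, half-way up (25 mm above its flat underside); z points up out of the face.
- module_mid (a point): The square pressure module: a block 50 mm by 50 mm (sides along its x and y) by 50 mm tall, square dark plate on top, loose, 0.15 to 0.27 kg. White plastic housing with a blue band round the top and a black face. This point is its centre, half-way up (25 mm above its flat underside); z points up out of the face.
- nest_large: Nest of the large dial gauge, the larger of the two round ones: outside diameter 84 mm, pocket 76 mm. Low grey plastic tray with a brown cork floor, fixed to the bench. Origin: centre of its underside, on the bench; z up. The pocket floor is 4 mm above the bench and the rim, 4 mm thick, 7 mm above the bench: keep the fingertips above that.
- nest_small: Nest of the small dial gauge, the smaller of the two round ones: outside diameter 66 mm, pocket 58 mm. Low grey plastic tray with a brown cork floor, fixed to the bench. Origin: centre of its underside, on the bench; z up. The pocket floor is 4 mm above the bench and the rim, 4 mm thick, 7 mm above the bench: keep the fingertips above that.
- nest_oblong: Nest of the oblong manometer: 106 mm (along its x) by 64 mm (along its y) outside, pocket 98 by 56 mm. Low grey plastic tray with a brown cork floor, fixed to the bench. Origin: centre of its underside, on the bench; z up. The pocket floor is 4 mm above the bench and the rim, 4 mm thick, 7 mm above the bench: keep the fingertips above that.
- nest_square: Nest of the square module: 72 by 72 mm outside, pocket 64 by 64 mm (sides along its x and y). Low grey plastic tray with a brown cork floor, fixed to the bench. Origin: centre of its underside, on the bench; z up. The pocket floor is 4 mm above the bench and the rim, 4 mm thick, 7 mm above the bench: keep the fingertips above that.
- spectacles: Bystander: folded reading glasses with a thin black frame, standing on the lens rims, 132 mm (along its x) by 26 mm by 44 mm tall, loose. Origin: centre of the underside. To be left alone.
- phone: Bystander: a black phone lying face up, 145 mm (along its x) by 72 mm by 9 mm, loose. Origin: centre of the underside. To be left alone.
Mind the look-alikes: they are no part of the job. What is shaped like the nest_oblong but pink or red is not meant.

How it is judged:
By the outcome, as a careful person would: the job done as asked, in the order asked, and still so for the second after the job is handed in, with the robot touching nothing.
It also fails if it takes over 109 s, if anything falls off the work surface, if the arm or the gripper's body presses on something with over 40 N, if the wrist force passes 120 N, or if a joint passes its speed limit or range.

### The arm

A 6-joint arm with a two-finger parallel gripper is mounted at the origin on the work surface. World frame = base frame: x ahead of the robot, y to its left, z up, the work surface at z = 0. Lengths are in m, angles in rad, forces in N, time in s.
With the tool pointing down it reaches from about 0.375 to 0.825 m from the base axis. Payload 5.5 kg.
Tool frame: the origin (TCP) lies at the very end of the fingers, on their centre line; the grasp point (between the pads) lies 19 mm behind it; z points along the fingers, y is the line along which they close (so a half turn about z gives the same grasp; the last joint's range is limited). The gripper opens to 85 mm and grips with 20 to 120 N. Pads are 22 mm wide; open, the fingers measure 114 mm over their backs; the gripper's body (76 mm by 85 mm) begins 54 mm behind the grasp point. The pads swing forward as they close: fully open they stand 13 mm farther back than shut.
Start: joints at [-1.249, 0.314, -0.047, 1.21, 0, 1.571], TCP at [0.19, -0.569, 0.231] pointing down, gripper open.
Joint ranges: [-2.67, 2.67], [-0.69, 1.73], [-1.03, 1.25], [-2.08, 2.16], [-1.42, 1.45], [-3.14, 3.14]. Speed limits (rad/s): [2.39, 2.39, 3.01, 3.14, 3.14, 3.14].

### API

Orientations are given as a unit quaternion [x, y, z, w].
In Python, from station import bot, optics gives the robot as it stands.
- The arm moves only by the shell command python3 -m pendant 'ROWS' [OPENING] [FORCE]. ROWS is JSON, a list that holds one entry, the list of rows, each a list of 6 numbers: the shift along the tool's x, y, z in units of 4 cm (1.0 is 4 cm), then the turn, a rotation vector about the tool's x, y, z in units of 90 degrees (1.0 is 90 degrees). A call has 1 to 8 rows; each row shifts and turns the commanded pose from where the row before left it, along the tool's axes as they then stand; what a row does not reach is not made up. A row lasts 1/8 s, in which the tool goes at most 62.5 mm and 10.7 degrees, less where a joint would pass 70% of its speed; a pose out of reach is approached as far as the arm can. A call with a number of a shift or a turn outside -1 to 1 is refused whole. A call with a gripper value outside its range is refused whole. OPENING is the opening, from -1 (shut) to 1 (fully open), so that 0 is half open, set as the call begins (- or left out, the last holds). The fingers move at their own pace and stop on an object; FORCE is the grip in N (left out, the last holds). Time passes only in rows, so rows that do not move let the fingers close. It gives the time, the measured TCP pose, the force, the opening and the grip force at its end, in the units of the state.
- bot.get_obs(): the state, without advancing time (a new reading comes with each control period).
- optics.get_image(name): name is "scene" or "top" or "wrist"; returns the picture (400x640x3 uint8, red, green, blue); there is no depth.
- optics.get_calibration(name): a dict with "mtx" (3x3 intrinsics, pixels), "rvec" (rotation vector, rad) and "tvec" (3), from world to camera coordinates, as OpenCV has them; the wrist camera has in their place "T_tool_cam" (4x4, takes a point from camera to tool coordinates, whose origin is the TCP and whose axes are the flange's). Camera axes: x right, y down, z forward; pixel columns grow to the right and rows downward; lengths in m; the calibration is good to about 2 mm. The wrist camera is an equidistant fisheye: a pixel r from the principal point sees the ray r / f radians off the axis. A picture is of the moment at which its call begins: read the wrist's pose just before it. get_calibration takes no time and is no camera call.
- bot.sign_off(): hands the job in; it is judged then, once.
The state is a dict: "time": time; "q": joint angles; "joint_velocities": joint speeds; "effort": joint torques, N m; "eef_pos": TCP position; "tool_rot": TCP orientation; "force": force on the tool from outside, world axes, zero at the start; "torque": the same for the moment, N m; "grip_width": finger opening in m; "gripper_force": force on a finger pad.
Only numpy, scipy, OpenCV 4.12 (cv2) and the standard library are available. Lean on these libraries where they do the work, as an engineer would, in place of code of your own. Each camera call takes 0.05 s, during which the arm holds its last target. There are 200 camera calls.

## Working session

There is one attempt and no reset: what is moved stays moved. The work goes in short steps, Python scripts to look and compute and a shell command to move; the robot and the scene stay as the last step left them, time stands still between calls to the robot, and variables do not carry over. Pictures are saved under pics/ and viewed, at most 14 in all, crops included, and the job is handed in when it is done.

```bash
mkdir -p pics; ls; python3 - <<'E'
from station import bot, optics
import cv2
for n in("top","scene"):
    im=optics.get_image(n); cv2.imwrite(f"pics/{n}0.png",im[:,:,::-1])
    print(optics.get_calibration(n))
print(optics.get_calibration("wrist"))
o=bot.get_obs();print(o)
E
```

```text
pics
{'mtx': array([[510.08553881,   0.        , 324.03635881],
       [  0.        , 510.08553881, 201.0942776 ],
       [  0.        ,   0.        ,   1.        ]]), 'rvec': array([ 2.20213814, -2.13902222,  0.10774467]), 'tvec': array([-0.03196749,  0.54277229,  1.27846984])}
{'mtx': array([[390.52388779,   0.        , 322.23053408],
       [  0.        , 390.52388779, 194.96550147],
       [  0.        ,   0.        ,   1.        ]]), 'rvec': array([ 0.85471382,  2.43133152, -1.2308614 ]), 'tvec': array([ 0.4168967 , -0.17394438,  1.21656836])}
{'mtx': array([[309.70691629,   0.        , 321.22613816],
       [  0.        , 309.70691629, 201.54193617],
       [  0.        ,   0.        ,   1.        ]]), 'T_tool_cam': array([[ 7.15038368e-04, -9.53082560e-01, -3.02709634e-01,
         7.79148321e-02],
       [ 9.99997628e-01,  5.87786422e-05,  2.17705583e-03,
        -4.92232973e-04],
       [-2.05712108e-03, -3.02710473e-01,  9.53080342e-01,
        -1.42323414e-01],
       [ 0.00000000e+00,  0.00000000e+00,  0.00000000e+00,
         1.00000000e+00]])}
{'time': 0.1, 'q': array([-1.24898763e+00,  3.14151112e-01, -4.79795565e-02,  1.21018949e+00,
       -2.21356868e-05,  1.57079094e+00]), 'joint_velocities': array([ 0.00050934, -0.00375214,  0.00428737, -0.00076958,  0.00135831,
       -0.00158208]), 'effort': array([-2.77766667e-04, -5.40767920e+01,  3.40540087e+01,  1.12068333e-02,
        1.57105869e-04, -3.51341036e-06]), 'eef_pos': array([ 0.18959957, -0.56871167,  0.23052308]), 'tool_rot': array([ 9.87082081e-01,  1.60213559e-01, -1.32990450e-04, -7.50303320e-04]), 'force': array([-0.48395189,  0.3339756 , -0.23001222]), 'torque': array([ 0.01079718, -0.07834938, -0.00190276]), 'gripper_force': 0.0, 'grip_width': 0.0852414484591259}
```

View pics/top0.png

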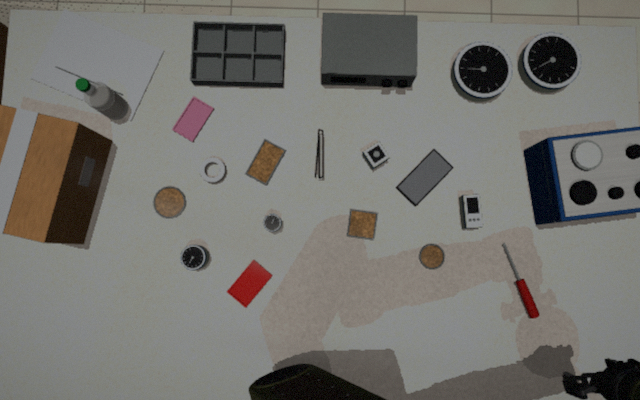

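View pics/scene0.png

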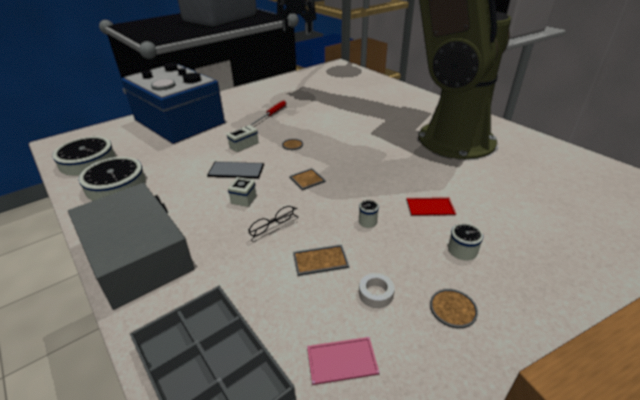

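The top view shows the large gauge at (195,257), small gauge (273,223), module (376,154) and manometer (471,210). The cork nests are at (169,202) large, (431,256) small, (266,161) oblong and (362,223) square. The glasses are at (320,154) and the phone at (425,177). I'll enlarge it.

```bash
python3 - <<'E'
import cv2,numpy as np
im=cv2.imread("pics/top0.png")
def crop(n,x,y,w,h,s):
    c=cv2.resize(im[y:y+h,x:x+w],None,fx=s,fy=s,interpolation=cv2.INTER_CUBIC)
    for i in range(0,w,10):
        cv2.line(c,(i*s,0),(i*s,6 if (x+i)%50 else 16),(0,0,255),1)
    for i in range(0,h,10):
        cv2.line(c,(0,i*s),(6 if (y+i)%50 else 16,i*s),(0,0,255),1)
    cv2.imwrite(n,c)
crop("pics/cA.png",140,130,160,150,5 and 4)
crop("pics/cB.png",340,130,160,150,4)
hsv=cv2.cvtColor(im,cv2.COLOR_BGR2HSV)
m=cv2.inRange(hsv,(5,70,50),(22,255,220))
n,l,s,c=cv2.connectedComponentsWithStats(m)
for i in range(1,n):
    if s[i,4]>250: 
        r=cv2.minAreaRect(np.argwhere(l==i)[:,::-1].astype(np.float32)); print(s[i],c[i].round(1),r)
E
```

```text
[  0 104  16  58 486] [  5. 125.] ((7.5, 132.5), (57.0, 15.0), 90.0)
[   3  114   76  129 5276] [ 40.9 177.8] ((40.632080078125, 177.53773498535156), (42.99385070800781, 126.23433685302734), 15.945395469665527)
[248 141  36  42 790] [265.1 161.7] ((265.13519287109375, 161.61572265625), (21.149545669555664, 37.51776123046875), 29.24882698059082)
[155 188  29  28 636] [168.9 201.6] ((169.0, 201.5), (27.0, 28.0), 90.0)
[349 211  27  27 604] [361.8 224. ] ((361.7799987792969, 224.03997802734375), (24.748737335205078, 24.465896606445312), 8.13010311126709)
[421 245  22  23 392] [431.6 256.1] ((431.5, 256.0), (22.0, 21.0), 90.0)
```

View pics/cA.png

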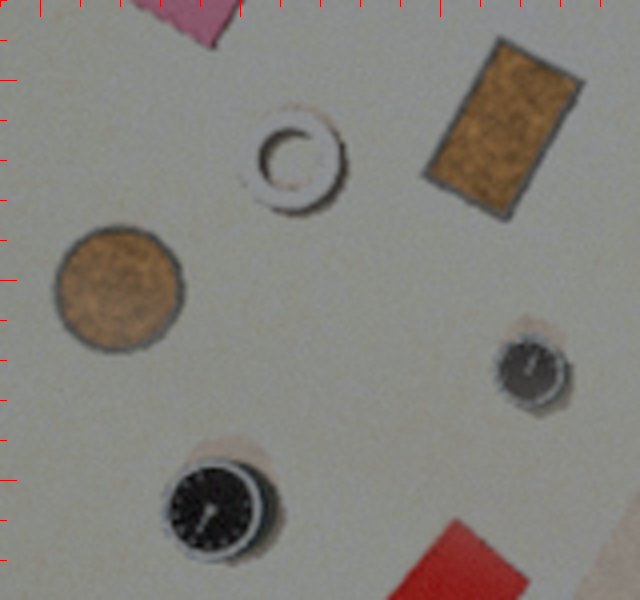

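View pics/cB.png

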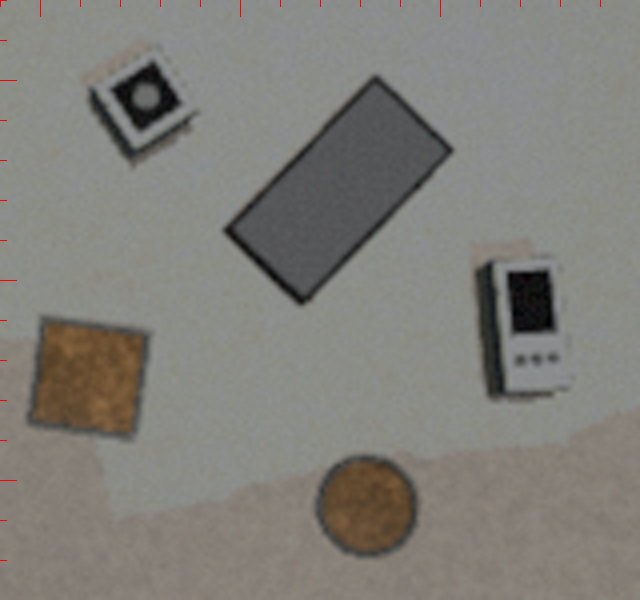

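```bash
cat > h.py <<'E'
import numpy as np, cv2
from scipy.spatial.transform import Rotation as R
from station import bot, optics
def ray(uv,z,cal):
    K=cal["mtx"];Rm=cv2.Rodrigues(np.array(cal["rvec"]))[0];t=np.array(cal["tvec"])
    d=(Rm.T@np.linalg.inv(K)@np.c_[np.array(uv,float),np.ones(len(uv))].T).T
    c=-Rm.T@t
    return c+d*((z-c[2])/d[:,2])[:,None]
def goto(x,y,z,th):
    """th: wanted world angle of tool x axis, deg; prints shifts in current tool axes (units 4cm) and turn (units 90deg)"""
    o=bot.get_obs();Rt=R.from_quat(o["tool_rot"]);p=np.array(o["eef_pos"])
    s=Rt.inv().apply(np.array([x,y,z])-p)/.04
    X=Rt.as_matrix()[:,0];cur=np.degrees(np.arctan2(X[1],X[0]))
    d=(th-cur+90)%180-90
    w=Rt.as_matrix()
    print("pos",p.round(4),"th",round(cur,1),"tilt",w[:2,2].round(4),"q6",round(o["q"][5],2),"t",o["time"],"F",np.round(o["force"],1),"w",round(o["grip_width"],4))
    print("  shift",s.round(2),"turn",round(-d/90,3))
E
python3 - <<'E'
from h import *
cal=optics.get_calibration("top")
def A(l,o=(140,130)): return [(o[0]+a/4-.375,o[1]+b/4-.375) for a,b in l]
B=lambda l:A(l,(340,130))
def quad(n,px,z):
    P=ray(px,z,cal)[:,:2];e=np.roll(P,-1,0)-P
    print(n,"c",P.mean(0).round(4),"len",np.linalg.norm(e,axis=1).round(3),"ang",(np.degrees(np.arctan2(e[:,1],e[:,0]))%180).round(1))
quad("oblong",A([(500,38),(585,80),(508,221),(424,175)]),.007)
quad("square",B([(42,317),(150,331),(133,438),(28,424)]),.007)
quad("module",B([(90,93),(155,52),(195,112),(133,150)]),.05)
quad("mano",B([(497,258),(556,258),(568,388),(503,393)]),.05)
P=lambda l,z:print(ray(l,z,cal).round(4))
print("nestL,S");P(A([(119,289),(54,289),(184,289)])+B([(367,506),(317,506),(417,506)]),.007);P([(169,201.5),(431.5,256)],.004)
print("gL,gS,modplate,mano");P(A([(214,509),(531,372)])+B([(146,98),(531,325)]),.05)
P(A([(163,509),(265,509),(497,372),(568,372)]),.05)
E
```

```text
oblong c [0.6446 0.1395] len [0.063 0.106 0.063 0.103] ang [ 65.1 153.7  62.9 153.6]
square c [ 0.4889 -0.1152] len [0.071 0.07  0.068 0.07 ] ang [ 84.3 172.1  84.1 173.9]
module c [ 0.6623 -0.1431] len [0.049 0.046 0.046 0.045] ang [124.2  34.5 123.3  38. ]
mano c [ 0.528  -0.3891] len [0.037 0.082 0.041 0.085] ang [91.7  5.2 96.1  2.6]
nestL,S
[[ 0.5317  0.3852  0.007 ]
 [ 0.5305  0.4273  0.007 ]
 [ 0.5329  0.343   0.007 ]
 [ 0.4113 -0.2962  0.007 ]
 [ 0.4104 -0.2641  0.007 ]
 [ 0.4123 -0.3283  0.007 ]]
[[ 0.5329  0.3871  0.004 ]
 [ 0.4117 -0.2972  0.004 ]]
gL,gS,modplate,mano
[[ 0.3924  0.305   0.05  ]
 [ 0.4833  0.1115  0.05  ]
 [ 0.6647 -0.1448  0.05  ]
 [ 0.5274 -0.3891  0.05  ]]
[[0.3915 0.3367 0.05  ]
 [0.3933 0.2733 0.05  ]
 [0.4827 0.1327 0.05  ]
 [0.484  0.0883 0.05  ]]
```

```bash
python3 -m pendant '[[[0,0,0,0,0,-0.115],[0,0,0,0,0,-0.115],[0,0,0,0,0,-0.115],[0,0,0,0,0,-0.115],[0,0,0,0,0,-0.115],[0,0,0,0,0,-0.115],[0,0,0,0,0,-0.106],[0,0,0,0,0,0]]]' 1 40; python3 -c "
from h import *
goto(.5,-.3,.2,90)"
```

```text
time: 1.1
eef_pos: [0.1897, -0.5689, 0.2308]
tool_rot: [0.707, 0.707, 0.0, -0.0]
force: [-0.2, 0.4, 0.3]
grip_width: 0.0856
gripper_force: 0.0
pos [ 0.1897 -0.5689  0.2308] th 90.0 tilt [-0.0003  0.0009] q6 0.32 t 1.1 F [-0.2  0.4  0.3] w 0.0856
  shift [6.73 7.76 0.77] turn -0.0
```

```bash
python3 -m pendant '[[[0.84,0.97,0.1,0,0,0],[0.84,0.97,0.1,0,0,0],[0.84,0.97,0.1,0,0,0],[0.84,0.97,0.1,0,0,0],[0.84,0.97,0.1,0,0,0],[0.84,0.97,0.1,0,0,0],[0.84,0.97,0.1,0,0,0],[0.84,0.97,0.1,0,0,0]]]' >/dev/null
python3 -m pendant '[[[0.94,0,0.1,0,0,0],[0.94,0,0.1,0,0,0],[0.94,0,0.1,0,0,0],[0.94,0,0.1,0,0,0],[0.94,0,0.1,0,0,0],[0.94,0,0.1,0,0,0],[0.94,0,0.1,0,0,0],[0.94,0,0.1,0,0,0]]]'  >/dev/null
python3 -m pendant '[[[0.94,-0.4,0.1,0,0,0],[0.94,-0.4,0.1,0,0,0],[0.94,-0.4,0.1,0,0,0],[0.94,-0.4,0.1,0,0,0],[0.94,-0.4,0.1,0,0,0],[0.94,-0.4,0.1,0,0,0],[0.94,-0.3,0.1,0,0,0],[0,0,0,0,0,0]]]'
python3 - <<'E'
from h import *
goto(.3924,.305,.13,90)
o=bot.get_obs()
im=optics.get_image("wrist");cv2.imwrite("pics/w1.png",im[:,:,::-1])
# predicted pixels of large/small gauge tops
c=optics.get_calibration("wrist");T=c["T_tool_cam"];Rt=R.from_quat(o["tool_rot"])
def proj(P):
    q=Rt.inv().apply(np.array(P)-o["eef_pos"]);q=T[:3,:3].T@(q-T[:3,3])
    th=np.arctan2(np.hypot(q[0],q[1]),q[2]);a=np.arctan2(q[1],q[0]);f=c["mtx"][0,0]
    return np.array([c["mtx"][0,2]+f*th*np.cos(a),c["mtx"][1,2]+f*th*np.sin(a)]).round(1)
print(proj([.3924,.305,.05]),proj([.4833,.1115,.05]),proj([.5317,.3852,.007]))
E
```

```text
time: 4.1
eef_pos: [0.3901, 0.2656, 0.139]
tool_rot: [0.706, 0.708, -0.0, -0.0]
force: [-1.2, -1.6, -0.6]
grip_width: 0.0854
gripper_force: 0.0
pos [0.3901 0.2656 0.139 ] th 90.1 tilt [-0.0004  0.0001] q6 2.17 t 4.1 F [-1.2 -1.6 -0.6] w 0.0854
  shift [0.98 0.06 0.23] turn 0.001
[323.8 157.1] [409.5 346. ] [472.2  70.7]
```

View pics/w1.png

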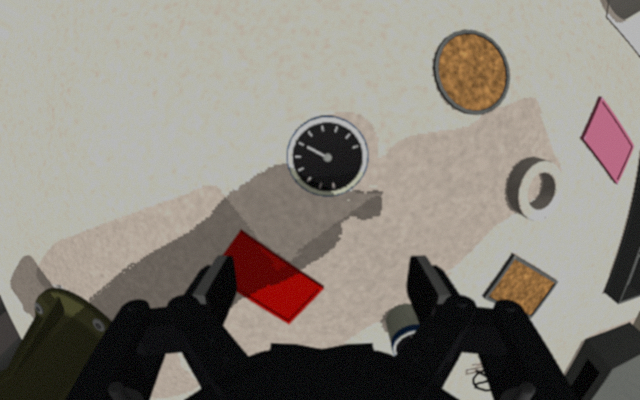

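The wrist view shows the large gauge at (328,155) and its nest at (472,71). Both are within about 2 mm of the predictions, so I'll grasp.

```bash
python3 -m pendant '[[[0.5,0.05,0.1,0,0,0],[0.48,0.03,0.1,0,0,0],[0,0,0,0,0,0],[0,0,0.7,0,0,0],[0,0,0.7,0,0,0],[0,0,0.7,0,0,0],[0,0,0.6,0,0,0],[0,0,0.3,0,0,0]]]' >/dev/null
python3 -m pendant '[[[0,0,0,0,0,0],[0,0,0,0,0,0],[0,0,0,0,0,0],[0,0,0,0,0,0],[0,0,0,0,0,0],[0,0,0,0,0,0],[0,0,0,0,0,0],[0,0,0,0,0,0]]]' -1 40
python3 -c "
from h import *
goto(.3932,.305,.010,90)"
```

```text
time: 6.15
eef_pos: [0.3946, 0.3034, 0.0118]
tool_rot: [0.707, 0.708, 0.0, 0.0]
force: [-0.6, -0.4, 5.7]
grip_width: 0.0614
gripper_force: 44.1
pos [0.3946 0.3034 0.0118] th 90.1 tilt [0.0007 0.0006] q6 2.22 t 6.15 F [-0.6 -0.4  5.7] w 0.0614
  shift [ 0.04 -0.03  0.05] turn 0.001
```

```bash
python3 -m pendant '[[[0,0,-0.5,0,0,0],[0,0,-0.5,0,0,0],[0,0,-0.5,0,0,0],[0.4,0.7,0,0,0,0],[0.4,0.7,0,0,0,0],[0.4,0.7,0,0,0,0],[0.4,0.7,0,0,0,0],[0.4,0.65,0,0,0,0]]]' >/dev/null
python3 -m pendant '[[[0,0,0,0,0,0],[0,0,0,0,0,0]]]'
python3 -c "
from h import *
goto(.532,.3855,.0158,90)"
```

```text
time: 7.4
eef_pos: [0.531, 0.3826, 0.0704]
tool_rot: [0.707, 0.708, -0.001, -0.0]
force: [1.2, -0.1, -1.4]
grip_width: 0.0614
gripper_force: 44.3
pos [0.531  0.3826 0.0704] th 90.1 tilt [-0.0018 -0.0013] q6 2.19 t 7.4 F [ 1.2 -0.1 -1.4] w 0.0614
  shift [0.08 0.03 1.37] turn 0.001
```

```bash
python3 -m pendant '[[[0.05,0.03,0.4,0,0,0],[0,0,0.4,0,0,0],[0,0,0.3,0,0,0],[0,0,0.1,0,0,0],[0,0,0.05,0,0,0],[0,0,0,0,0,0],[0,0,0,0,0,0]]]'
python3 -c "
from h import *
goto(.532,.3855,.0158,90)"
```

```text
time: 8.28
eef_pos: [0.5336, 0.3855, 0.0218]
tool_rot: [0.707, 0.708, 0.0, 0.0]
force: [0.3, 0.2, -2.3]
grip_width: 0.0614
gripper_force: 44.4
pos [0.5336 0.3855 0.0218] th 90.1 tilt [0.0007 0.0005] q6 2.2 t 8.275 F [ 0.3  0.2 -2.3] w 0.0614
  shift [-0.   -0.04  0.15] turn 0.001
```

```bash
python3 -m pendant '[[[0,0,0.05,0,0,0],[0,0,0.05,0,0,0],[0,0,0.03,0,0,0],[0,0,0.02,0,0,0],[0,0,0,0,0,0]]]'
```

```text
time: 8.9
eef_pos: [0.5332, 0.3852, 0.0159]
tool_rot: [0.707, 0.708, -0.0, -0.0]
force: [-2.6, -1.9, 5.1]
grip_width: 0.0609
gripper_force: 45.0
```

```bash
python3 -m pendant '[[[0,0,0,0,0,0],[0,0,0,0,0,0],[0,0,0,0,0,0],[0,0,0,0,0,0],[0,0,-0.7,0,0,0],[0,0,-0.7,0,0,0],[0,0,-0.7,0,0,0],[0,0,-0.7,0,0,0]]]' 1 
python3 -m pendant '[[[-0.9,-0.16,0,0,0,0],[-0.9,-0.16,0,0,0,0],[-0.9,-0.16,0,0,0,0],[-0.9,-0.16,0,0,0,0],[-0.9,-0.16,0,0,0,0],[-0.7,-0.16,0,0,0,0],[-0.5,-0.16,0,0,0,0],[0,0,0,0,0,0]]]' 
cat >> h.py <<'E'
def proj(P,o):
    c=optics.get_calibration("wrist");T=c["T_tool_cam"];Rt=R.from_quat(o["tool_rot"])
    q=Rt.inv().apply(np.array(P)-o["eef_pos"]);q=T[:3,:3].T@(q-T[:3,3])
    th=np.arctan2(np.hypot(q[0],q[1]),q[2]);a=np.arctan2(q[1],q[0]);f=c["mtx"][0,0]
    return np.array([c["mtx"][0,2]+f*th*np.cos(a),c["mtx"][1,2]+f*th*np.sin(a)]).round(1)
def unproj(uv,z,o):
    c=optics.get_calibration("wrist");T=c["T_tool_cam"];Rt=R.from_quat(o["tool_rot"])
    d=np.array(uv)-c["mtx"][:2,2];r=np.hypot(*d);t=r/c["mtx"][0,0]
    v=np.array([d[0]/r*np.sin(t),d[1]/r*np.sin(t),np.cos(t)])
    v=Rt.apply(T[:3,:3]@v);p=np.array(o["eef_pos"])+Rt.apply(T[:3,3])
    return (p+v*(z-p[2])/v[2]).round(4)
E
python3 - <<'E'
from h import *
goto(.4833,.1115,.13,90)
o=bot.get_obs()
im=optics.get_image("wrist");im2=im[:,:,::-1].copy()
for P in ([.4833,.1115,.05],[.532,.3855,.054],[.532,.3855,.007]):
    u=proj(P,o);print(u);cv2.circle(im2,tuple(int(a) for a in u),2,(0,0,255),-1)
cv2.imwrite("pics/w2.png",im2)
E
```

```text
time: 9.9
eef_pos: [0.5332, 0.3852, 0.1282]
tool_rot: [0.707, 0.708, 0.0, 0.0]
force: [-0.1, 0.6, 0.4]
grip_width: 0.0854
gripper_force: 0.0
time: 10.9
eef_pos: [0.4884, 0.1563, 0.1274]
tool_rot: [0.707, 0.707, -0.0, -0.0]
force: [-1.0, 0.4, -0.5]
grip_width: 0.0854
gripper_force: 0.0
pos [0.4884 0.1563 0.1274] th 90.0 tilt [-0.0002  0.0001] q6 1.88 t 10.9 F [-1.   0.4 -0.5] w 0.0854
  shift [-1.12 -0.13 -0.06] turn -0.0
[314.3 263.6]
[379.4 -80.7]
[370.6 -54. ]
```

View pics/w2.png

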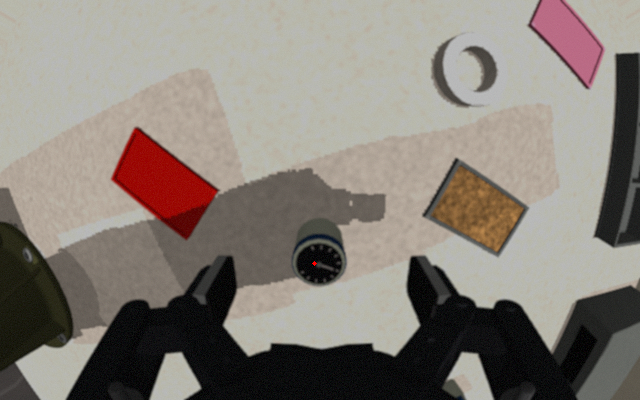

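The small gauge's top is at (319,260), about 2 mm off the prediction. Oblong nest corners are at (457,159), (527,208), (498,254) and (425,214).

```bash
python3 -m pendant '[[[-0.6,-0.05,0,0,0,0],[-0.5,-0.03,0,0,0,0],[0,0,0,0,0,0],[0,0,0.8,0,0,0],[0,0,0.8,0,0,0],[0,0,0.7,0,0,0],[0,0,0.4,0,0,0],[0,0,0.2,0,0,0]]]' >/dev/null
python3 -m pendant '[[[0,0,0,0,0,0],[0,0,0,0,0,0],[0,0,0,0,0,0],[0,0,0,0,0,0],[0,0,0,0,0,0],[0,0,0,0,0,0],[0,0,0,0,0,0],[0,0,0,0,0,0]]]' -1 40
python3 -c "
from h import *
o=bot.get_obs();goto(.4113,-.2965,.08,90)
o={'eef_pos':[.4884,.1563,.1274],'tool_rot':[.7071,.7071,0,0]}
for u in ((457,159),(527,208),(498,254),(425,214)):print(unproj(u,.007,o))
"
```

```text
time: 12.95
eef_pos: [0.4866, 0.1135, 0.0124]
tool_rot: [0.707, 0.708, 0.001, 0.0]
force: [-0.9, -0.4, 6.7]
grip_width: 0.043
gripper_force: 40.7
pos [0.4866 0.1135 0.0124] th 90.1 tilt [0.0019 0.0007] q6 1.8 t 12.95 F [-0.9 -0.4  6.7] w 0.043
  shift [-10.25  -1.89  -1.7 ] turn 0.001
[0.6132 0.1914 0.007 ]
[0.7066 0.1434 0.007 ]
[0.6798 0.0911 0.007 ]
[0.5863 0.1382 0.007 ]
```

```bash
python3 -m pendant '[[[0,0,-0.6,0,0,0],[0,0,-0.6,0,0,0],[0,0,-0.5,0,0,0],[-0.9,-0.1,0,0,0,0],[-0.9,-0.15,0,0,0,0],[-0.9,-0.15,0,0,0,0],[-0.9,-0.15,0,0,0,0],[-0.9,-0.15,0,0,0,0]]]' >/dev/null
python3 -m pendant '[[[-0.9,-0.2,0,0,0,0],[-0.9,-0.2,0,0,0,0],[-0.9,-0.2,0,0,0,0],[-0.9,-0.2,0,0,0,0],[-0.9,-0.2,0,0,0,0],[-0.7,-0.1,0,0,0,0],[-0.4,-0.1,0,0,0,0],[0,0,0,0,0,0]]]' 
python3 - <<'E'
from h import *
goto(.4115,-.296,.0164,90)
o=bot.get_obs()
im=optics.get_image("wrist");im2=im[:,:,::-1].copy()
for P in ([.4115,-.296,.007],[.4889,-.1152,.007],[.6647,-.1448,.05],[.53,-.389,.05]):
    u=proj(P,o);print(u);cv2.circle(im2,tuple(int(a) for a in u),2,(0,0,255),-1)
cv2.imwrite("pics/w3.png",im2)
E
```

```text
time: 14.95
eef_pos: [0.4099, -0.2914, 0.0793]
tool_rot: [0.707, 0.707, 0.0, -0.0]
force: [-0.6, -0.6, -1.6]
grip_width: 0.0428
gripper_force: 41.0
pos [ 0.4099 -0.2914  0.0793] th 90.0 tilt [0.     0.0002] q6 0.95 t 14.95 F [-0.6 -0.6 -1.6] w 0.0428
  shift [-0.12  0.04  1.57] turn -0.0
[322.7 219.6]
[430.1 -18.5]
[630.5  58.7]
[467.  341.9]
```

View pics/w3.png

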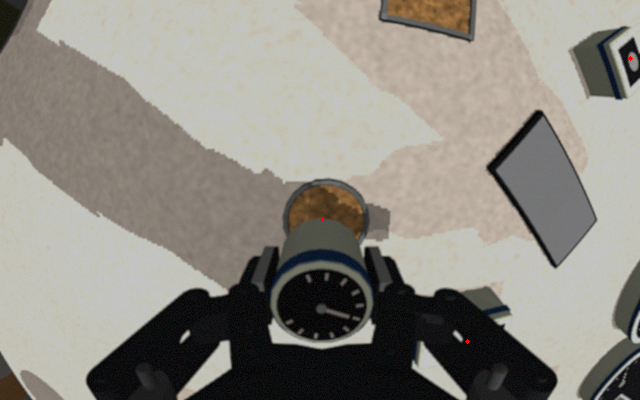

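The small nest spans columns 284–368 with its top at row 180, so its centre is about (326,220), 1–2 mm ahead of the estimate. Lowering.

```bash
python3 -m pendant '[[[-0.11,0.06,0,0,0,0],[0,0,0.5,0,0,0],[0,0,0.5,0,0,0],[0,0,0.3,0,0,0],[0,0,0.1,0,0,0],[0,0,0.05,0,0,0],[0,0,0,0,0,0],[0,0,0,0,0,0]]]' 

```

```text
time: 16.0
eef_pos: [0.4129, -0.2956, 0.0218]
tool_rot: [0.707, 0.708, 0.0, 0.0]
force: [-0.4, -1.1, -0.1]
grip_width: 0.0432
gripper_force: 41.0
```

```bash
python3 -m pendant '[[[0,0,0.05,0,0,0],[0,0,0.04,0,0,0],[0,0,0.03,0,0,0],[0,0,0.02,0,0,0],[0,0,0,0,0,0]]]' 

```

```text
time: 16.62
eef_pos: [0.4125, -0.2953, 0.0164]
tool_rot: [0.707, 0.708, -0.0, 0.0]
force: [-2.8, 0.9, 8.2]
grip_width: 0.0433
gripper_force: 41.9
```

```bash
python3 -m pendant '[[[0,0,0,0,0,0],[0,0,0,0,0,0],[0,0,0,0,0,0],[0,0,0,0,0,0],[0,0,-0.7,0,0,0],[0,0,-0.7,0,0,0],[0,0,-0.7,0,0,0],[0,0,-0.7,0,0,0]]]' 1 
python3 -m pendant '[[[-0.55,0.7,0,0,0,0],[-0.6,0.75,0,0,0,0],[-0.6,0.75,0,0,0,0],[-0.6,0.7,0,0,0,0],[0,0,0,0,0,-0.116],[0,0,0,0,0,-0.116],[0,0,0,0,0,-0.116],[0,0,0,0,0,-0.116]]]' 
python3 -m pendant '[[[0,0,0,0,0,-0.116],[0,0,0,0,0,-0.116],[0,0,0,0,0,-0.116],[0,0,0,0,0,-0.116],[0,0,0,0,0,-0.116],[0,0,0,0,0,0],[0,0,0,0,0,0]]]' 
python3 - <<'E'
from h import *
goto(.5275,-.389,.1,184)
o=bot.get_obs()
im=optics.get_image("wrist");im2=im[:,:,::-1].copy()
for P in ([.4125,-.296,.007],[.5275,-.389,.05]):
    u=proj(P,o);print(u);cv2.circle(im2,tuple(int(a) for a in u),2,(0,0,255),-1)
cv2.imwrite("pics/w4.png",im2);np.save("o4.npy",np.r_[o["eef_pos"],o["tool_rot"]])
E
```

```text
time: 17.62
eef_pos: [0.4125, -0.2952, 0.1286]
tool_rot: [0.707, 0.708, 0.0, -0.0]
force: [-0.5, -0.2, 0.6]
grip_width: 0.0852
gripper_force: 0.0
time: 18.62
eef_pos: [0.5286, -0.3891, 0.1274]
tool_rot: [0.405, 0.914, 0.0, -0.0]
force: [-0.1, -0.3, -0.3]
grip_width: 0.0854
gripper_force: 0.0
time: 19.5
eef_pos: [0.5286, -0.3891, 0.1276]
tool_rot: [-0.034, 0.999, 0.0, -0.0]
force: [-0.5, 0.3, 1.1]
grip_width: 0.0851
gripper_force: 0.0
pos [ 0.5286 -0.3891  0.1276] th -176.1 tilt [-0.0002  0.0002] q6 -0.7 t 19.5 F [-0.5  0.3  1.1] w 0.0851
  shift [0.03 0.   0.69] turn -0.002
[437.2  74.2]
[321.2 209.2]
```

View pics/w4.png

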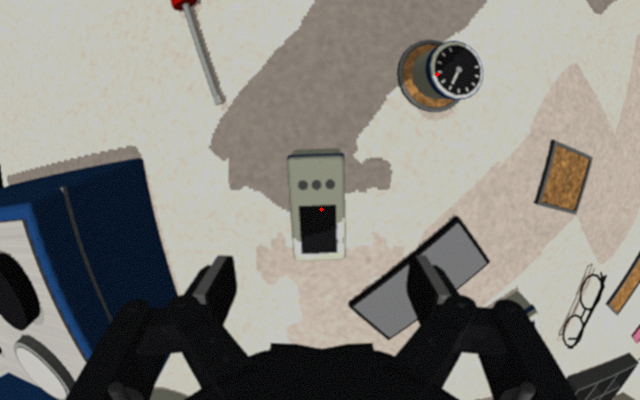

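The manometer's top corners are at (288,156), (344,154), (346,257) and (295,259). The small gauge is upright in its nest at (440,72).

```bash
python3 - <<'E'
from h import *
a=np.load("o4.npy");o={'eef_pos':a[:3],'tool_rot':a[3:]}
P=np.array([unproj(u,.05,o) for u in ((288,156),(344,154),(346,257),(295,259))])
e=np.roll(P,-1,0)-P
print(P,P.mean(0),np.linalg.norm(e,axis=1),np.degrees(np.arctan2(e[:,1],e[:,0]))%180)
E
```

```text
[[ 0.4889 -0.4155  0.05  ]
 [ 0.4847 -0.3755  0.05  ]
 [ 0.5666 -0.3664  0.05  ]
 [ 0.5712 -0.4071  0.05  ]] [ 0.52785  -0.391125  0.05    ] [0.0402199  0.082404   0.04095913 0.08272756] [95.99409295  6.34019175 96.44832601  5.82774816]
```

```bash
python3 -m pendant '[[[0.03,0.02,0,0,0,-0.016],[0,0,0.8,0,0,0],[0,0,0.8,0,0,0],[0,0,0.7,0,0,0],[0,0,0.4,0,0,0],[0,0,0.2,0,0,0],[0,0,0,0,0,0]]]' >/dev/null
python3 -m pendant '[[[0,0,0,0,0,0],[0,0,0,0,0,0],[0,0,0,0,0,0],[0,0,0,0,0,0],[0,0,0,0,0,0],[0,0,0,0,0,0],[0,0,0,0,0,0],[0,0,0,0,0,0]]]' -1 40
python3 -c "
from h import *
goto(.6455,.140,.09,153.3)"
```

```text
time: 21.42
eef_pos: [0.5282, -0.3893, 0.0128]
tool_rot: [-0.048, 0.999, -0.001, 0.001]
force: [0.1, -1.2, 5.4]
grip_width: 0.0414
gripper_force: 41.6
pos [ 0.5282 -0.3893  0.0128] th -174.5 tilt [ 0.0015 -0.0016] q6 -0.73 t 21.425 F [ 0.1 -1.2  5.4] w 0.0414
  shift [-4.18 12.89 -1.95] turn 0.357
```

```bash
python3 -m pendant '[[[0,0,-0.5,0,0,0],[0,0,-0.5,0,0,0],[0,0,-0.5,0,0,0],[0,0,-0.5,0,0,0],[-0.3,0.92,0,0,0,0],[-0.3,0.92,0,0,0,0],[-0.3,0.92,0,0,0,0],[-0.3,0.92,0,0,0,0]]]' >/dev/null
python3 -m pendant '[[[-0.3,0.92,0,0,0,0],[-0.3,0.92,0,0,0,0],[-0.3,0.92,0,0,0,0],[-0.3,0.92,0,0,0,0],[-0.3,0.92,0,0,0,0],[-0.3,0.92,0,0,0,0],[-0.3,0.92,0,0,0,0],[-0.3,0.92,0,0,0,0]]]' 
python3 -m pendant '[[[-0.3,0.92,0,0,0,0],[-0.28,0.9,0,0,0,0],[0,0,0,0,0,0.09],[0,0,0,0,0,0.09],[0,0,0,0,0,0.09],[0,0,0,0,0,0.087],[0,0,0,0,0,0],[0,0,0,0,0,0]]]' 
python3 - <<'E'
from h import *
goto(.6455,.140,.0168,153.3)
o=bot.get_obs()
im=optics.get_image("wrist");im2=im[:,:,::-1].copy()
cv2.imwrite("pics/w5.png",im2);np.save("o5.npy",np.r_[o["eef_pos"],o["tool_rot"]])
E
```

```text
time: 23.42
eef_pos: [0.628, 0.0662, 0.091]
tool_rot: [-0.048, 0.999, 0.0, -0.001]
force: [1.2, -0.4, -1.2]
grip_width: 0.0415
gripper_force: 41.3
time: 24.42
eef_pos: [0.6444, 0.1396, 0.0913]
tool_rot: [0.229, 0.973, -0.0, -0.0]
force: [0.6, -1.0, -2.4]
grip_width: 0.0412
gripper_force: 41.4
pos [0.6444 0.1396 0.0913] th 153.5 tilt [-0.0008 -0.    ] q6 0.68 t 24.425 F [ 0.6 -1.  -2.4] w 0.0412
  shift [-0.02  0.02  1.86] turn 0.002
```

View pics/w5.png

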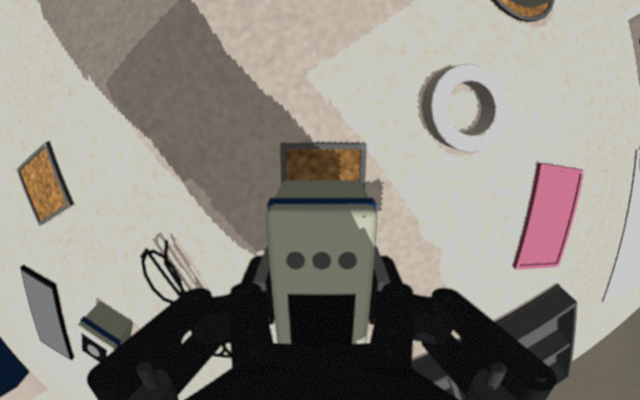

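The oblong nest's edge, (281,144)–(366,144), is square to the manometer and centred on it. Lowering.

```bash
python3 -m pendant '[[[0,0.02,0.5,0,0,0],[0,0,0.5,0,0,0],[0,0,0.5,0,0,0],[0,0,0.2,0,0,0],[0,0,0.05,0,0,0],[0,0,0,0,0,0],[0,0,0,0,0,0]]]' 
python3 -m pendant '[[[0,0,0.04,0,0,0],[0,0,0.03,0,0,0],[0,0,0.02,0,0,0],[0,0,0,0,0,0]]]' 

```

```text
time: 25.35
eef_pos: [0.6459, 0.1404, 0.0226]
tool_rot: [0.23, 0.973, 0.0, 0.001]
force: [-0.3, 0.3, -2.2]
grip_width: 0.0413
gripper_force: 41.5
time: 25.85
eef_pos: [0.645, 0.1403, 0.018]
tool_rot: [0.23, 0.973, -0.0, -0.0]
force: [0.1, 0.5, -2.6]
grip_width: 0.0416
gripper_force: 41.5
```

```bash
python3 -m pendant '[[[0,0,0.02,0,0,0],[0,0,0.02,0,0,0],[0,0,0.01,0,0,0],[0,0,0,0,0,0]]]' 

```

```text
time: 26.35
eef_pos: [0.6452, 0.1404, 0.0168]
tool_rot: [0.23, 0.973, 0.0, 0.0]
force: [-3.5, 0.4, 6.1]
grip_width: 0.0415
gripper_force: 42.4
```

```bash
python3 -m pendant '[[[0,0,0,0,0,0],[0,0,0,0,0,0],[0,0,0,0,0,0],[0,0,0,0,0,0],[0,0,-0.7,0,0,0],[0,0,-0.7,0,0,0],[0,0,-0.7,0,0,0],[0,0,-0.7,0,0,0]]]' 1 >/dev/null
python3 -m pendant '[[[-0.52,-0.88,0,0,0,0],[-0.52,-0.88,0,0,0,0],[-0.52,-0.88,0,0,0,0],[-0.52,-0.88,0,0,0,0],[-0.52,-0.88,0,0,0,0],[-0.52,-0.88,0,0,0,0],[-0.5,-0.87,0,0,0,0],[0,0,0,0,0,0.11]]]' 
python3 -m pendant '[[[0,0,0,0,0,0.11],[0,0,0,0,0,0.108],[0,0,0,0,0,0],[0,0,0,0,0,0]]]' 
python3 - <<'E'
from h import *
goto(.6647,-.1448,.01,124)
o=bot.get_obs()
im=optics.get_image("wrist");im2=im[:,:,::-1].copy()
u=proj([.6647,-.1448,.05],o);print(u);cv2.circle(im2,tuple(int(a) for a in u),2,(0,0,255),-1)
cv2.imwrite("pics/w6.png",im2);np.save("o6.npy",np.r_[o["eef_pos"],o["tool_rot"]])
E
```

```text
time: 28.35
eef_pos: [0.6642, -0.1478, 0.1279]
tool_rot: [0.317, 0.948, -0.0, 0.0]
force: [0.4, -0.4, 0.8]
grip_width: 0.0853
gripper_force: 0.0
time: 28.85
eef_pos: [0.6642, -0.1445, 0.1281]
tool_rot: [0.47, 0.883, 0.0, -0.0]
force: [-0.8, 0.0, -0.6]
grip_width: 0.0855
gripper_force: 0.0
pos [ 0.6642 -0.1445  0.1281] th 124.0 tilt [-0.  0.] q6 0.76 t 28.85 F [-0.8  0.  -0.6] w 0.0855
  shift [-0.01  0.01  2.95] turn -0.0
[320.8 211.5]
```

View pics/w6.png

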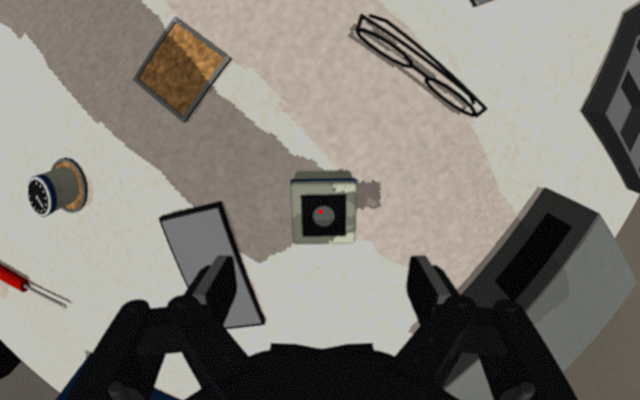

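The module's top is centred at (324,215) and its edges line up with the tool. Square nest corners are at (176,17), (231,59), (184,121) and (135,78).

```bash
python3 -m pendant '[[[-0.03,0.02,0,0,0,0],[0,0,0.8,0,0,0],[0,0,0.8,0,0,0],[0,0,0.7,0,0,0],[0,0,0.4,0,0,0],[0,0,0.2,0,0,0],[0,0,0,0,0,0]]]' >/dev/null
python3 -m pendant '[[[0,0,0,0,0,0],[0,0,0,0,0,0],[0,0,0,0,0,0],[0,0,0,0,0,0],[0,0,0,0,0,0],[0,0,0,0,0,0],[0,0,0,0,0,0],[0,0,0,0,0,0]]]' -1 40
python3 - <<'E'
from h import *
a=np.load("o6.npy");o={'eef_pos':a[:3],'tool_rot':a[3:]}
P=np.array([unproj(u,.007,o) for u in ((176,17),(231,59),(184,121),(135,78))])
e=np.roll(P,-1,0)-P
print(P.mean(0),np.linalg.norm(e,axis=1),np.degrees(np.arctan2(e[:,1],e[:,0]))%180)
goto(.4895,-.1152,.09,83.7)
E
```

```text
time: 30.78
eef_pos: [0.6665, -0.1452, 0.0134]
tool_rot: [0.471, 0.882, 0.0, 0.001]
force: [-0.3, -0.1, 5.5]
grip_width: 0.0494
gripper_force: 42.5
[ 0.4931  -0.11675  0.007  ] [0.07153104 0.06945279 0.06979577 0.06883204] [173.01407492  82.13823267 172.508426    83.57707736]
pos [ 0.6665 -0.1452  0.0134] th 123.8 tilt [ 0.0021 -0.0003] q6 0.77 t 30.775 F [-0.3 -0.1  5.5] w 0.0494
  shift [ 3.08 -3.26 -1.93] turn 0.446
```

```bash
python3 -m pendant '[[[0,0,-0.5,0,0,0],[0,0,-0.5,0,0,0],[0,0,-0.5,0,0,0],[0,0,-0.4,0,0,0],[0.6,-0.65,0,0,0,0],[0.6,-0.65,0,0,0,0],[0.6,-0.65,0,0,0,0],[0.6,-0.65,0,0,0,0]]]' >/dev/null
python3 -m pendant '[[[0.66,-0.65,0,0,0,0],[0,0,0,0,0,0.09],[0,0,0,0,0,0.09],[0,0,0,0,0,0.09],[0,0,0,0,0,0.09],[0,0,0,0,0,0.09],[0,0,0,0,0,0],[0,0,0,0,0,0]]]' 
python3 - <<'E'
from h import *
goto(.4905,-.1158,.0174,83.3)
o=bot.get_obs()
im=optics.get_image("wrist");im2=im[:,:,::-1].copy()
u=proj([.4905,-.1158,.007],o);print(u)
cv2.imwrite("pics/w7.png",im2)
E
```

```text
time: 32.78
eef_pos: [0.4896, -0.1158, 0.0885]
tool_rot: [0.746, 0.666, 0.0, 0.0]
force: [-0.1, 0.4, -2.4]
grip_width: 0.0497
gripper_force: 42.6
pos [ 0.4896 -0.1158  0.0885] th 83.5 tilt [ 0.0004 -0.0001] q6 1.45 t 32.775 F [-0.1  0.4 -2.4] w 0.0497
  shift [0.   0.02 1.78] turn 0.002
[321.8 209.5]
```

View pics/w7.png

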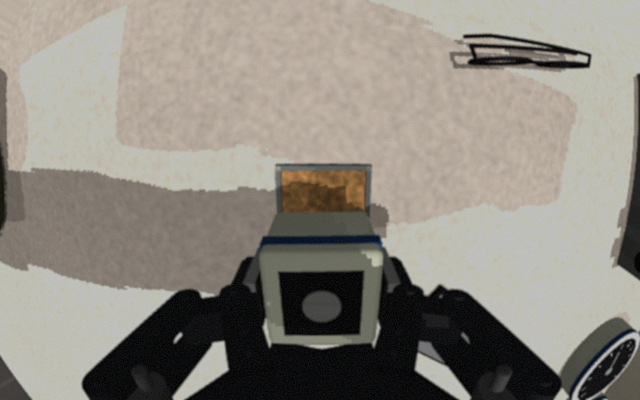

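The square nest's edge, (276,165)–(371,165), is aligned with the module and centred within 1 mm. Lowering.

```bash
python3 -m pendant '[[[0,0.03,0.5,0,0,0],[0,0,0.5,0,0,0],[0,0,0.4,0,0,0],[0,0,0.15,0,0,0],[0,0,0.05,0,0,0],[0,0,0,0,0,0],[0,0,0,0,0,0]]]' 
python3 -m pendant '[[[0,0,0.05,0,0,0],[0,0,0.03,0,0,0],[0,0,0.02,0,0,0],[0,0,0,0,0,0]]]' 

```

```text
time: 33.7
eef_pos: [0.4912, -0.116, 0.0247]
tool_rot: [0.747, 0.665, 0.0, 0.0]
force: [0.5, 0.4, -2.9]
grip_width: 0.0497
gripper_force: 42.5
time: 34.2
eef_pos: [0.4905, -0.1159, 0.02]
tool_rot: [0.747, 0.665, -0.0, -0.0]
force: [-0.4, -0.1, -2.7]
grip_width: 0.0499
gripper_force: 42.5
```

```bash
python3 -m pendant '[[[0,0,0.03,0,0,0],[0,0,0.02,0,0,0],[0,0,0.02,0,0,0],[0,0,0.01,0,0,0],[0,0,0,0,0,0]]]' 

```

```text
time: 34.83
eef_pos: [0.4906, -0.1159, 0.0173]
tool_rot: [0.747, 0.665, 0.0, 0.0]
force: [-1.3, 1.3, 5.9]
grip_width: 0.0496
gripper_force: 43.1
```

```bash
python3 -m pendant '[[[0,0,0,0,0,0],[0,0,0,0,0,0],[0,0,0,0,0,0],[0,0,0,0,0,0],[0,0,-0.7,0,0,0],[0,0,-0.7,0,0,0],[0,0,-0.7,0,0,0],[0,0,-0.9,0,0,0]]]' 1
python3 -m pendant '[[[-0.8,-0.3,-0.3,0,0,0],[-0.9,-0.3,-0.3,0,0,0],[-0.9,-0.3,-0.3,0,0,0],[-0.9,-0.3,-0.3,0,0,0],[-0.9,-0.3,-0.2,0,0,0],[-0.9,-0.3,-0.2,0,0,0],[-0.8,-0.3,0,0,0,0],[0,0,0,0,0,0]]]'
python3 - <<'E'
from h import *
im=optics.get_image("top")[:,:,::-1]
cv2.imwrite("pics/t2.png",cv2.resize(im[100:300,140:500],None,fx=2.2,fy=2.2,interpolation=cv2.INTER_CUBIC))
E
```

```text
time: 35.83
eef_pos: [0.49, -0.1158, 0.1373]
tool_rot: [0.747, 0.665, -0.0, -0.001]
force: [0.6, -0.5, -0.7]
grip_width: 0.0849
gripper_force: 0.0
time: 36.83
eef_pos: [0.3779, -0.3501, 0.2009]
tool_rot: [0.748, 0.664, -0.0, 0.0]
force: [-0.2, 0.4, -0.7]
grip_width: 0.0852
gripper_force: 0.0
```

View pics/t2.png

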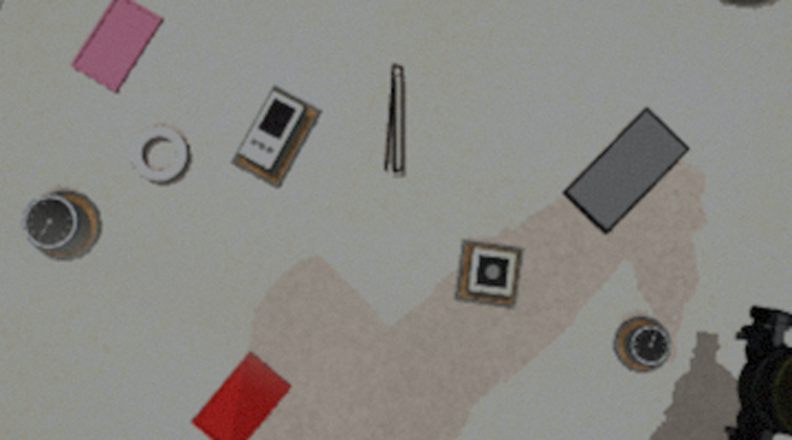

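All four instruments stand in their nests, with tops at (50,221) large gauge, (649,345) small gauge, (270,129) manometer and (493,272) module. The glasses and phone haven't moved. I'll check the numbers next.

```bash
python3 - <<'E'
from h import *
cal=optics.get_calibration("top")
print(ray([(140+a/2.2-.27,100+b/2.2-.27) for a,b in((50,221),(649,345),(270,129),(493,272))],.054,cal).round(4))
E
```

```text
[[ 0.5313  0.3884  0.054 ]
 [ 0.4107 -0.2946  0.054 ]
 [ 0.6447  0.1424  0.054 ]
 [ 0.4879 -0.1171  0.054 ]]
```

```bash
python3 -c "
from station import bot
print(bot.sign_off())"
```

```text
the job is handed in; nothing more can be done
None
```

All four instruments are set upright in their own nests, within about 3 mm of centre by the top camera; the glasses and phone were not touched, and the job was handed in at about 37 s of the 109 s allowed.

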